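# Close the double-lidded jar and hold its outer lid up

### The job

Stand the jar upright in the packing jig's ring and let go; then carry the nested lid set over as one by the inner lid's knob, lower it gently until the inner lid is fully seated on the jar, and let go. Then lift the outer lid alone, leaving the inner lid undisturbed on the jar, and finish while still holding the outer lid level over the jar, its lower edge at least 3 cm above the knob's top, so that a packer can lay a care card between the lids. Drop nothing, do not separate the lids before they are on the jar, and leave the other stock alone.

Things in the scene. Friction and masses are not known exactly. Their poses are not given: they have to be found in the camera images.
- jar_mid (a point): Open round jar, dull green-grey plastic, 54 mm outside diameter, 80 mm tall, 3 mm wall, about 120 g; the foot tapers to 48 mm diameter over its lowest 4 mm. It starts upright, empty, on the bench. The point is on its axis, half-way up (40 mm above its underside); z is up along the axis.
- inner_mid (a point): Inner lid, pale wood, 70 g, 73 mm tall, round: tapered plug 12 mm deep (36 mm diameter below, 44 above) that enters the jar; flange 60 mm diameter, 5 mm thick, that rests on the jar's rim; knob 18 mm diameter, 56 mm long. It starts standing on its plug under the outer lid. Point on the axis, half-way up (36.5 mm above the plug's bottom); z up. Seated, it is 64.5 mm above the jar's point.
- outer_mid (a point): Outer lid, dull green-grey plastic, 80 g, 37 mm tall, loose on the inner lid's flange: disc 68 mm diameter, 4 mm thick; below it a 9 mm skirt (63 mm inside) round the flange; above it a tubular collar 24 mm tall, 40 mm outside, 28 mm inside diameter. Point on the axis, half-way up (18.5 mm above the skirt's lower edge, 18.5 mm below the collar's top); z up. Nested, 10 mm below inner_mid.
- knob_top (a point): Centre of the top of the inner lid's knob. The knob comes up through the outer lid's collar, 5 mm clear all round, and stands 28 mm above the collar's top: gripping it there lifts both lids, the flange carrying the outer lid.
- collar_mid (a point): Point on the outer lid's axis half-way up its collar (12 mm below the collar's top). Gripping the collar's outside takes the outer lid alone.
- ring_floor (a point): Packing jig fixed to the bench: a grey board 120 mm square and 12 mm thick with an aluminium ring (68 mm outside, 57 mm inside diameter, 30 mm tall) standing in its middle. The point is the centre of the board's top inside the ring, 30 mm below the ring's top, where the jar's underside is to stand; z is up.
- beaker: Bystander: a larger open beaker, 74 mm diameter, 110 mm tall, same plastic as the jar. Origin: centre of its underside.
- plates: Bystander: a stack of five sand-coloured plates, 150 mm diameter, 56 mm tall. Origin: centre of its underside.
- carton: Bystander: a closed cardboard carton 100 x 140 x 60 mm (x, y, z). Origin: centre of its underside.
- tape_roll: Bystander: a roll of clear tape lying flat, 90 mm outside diameter, 76 mm inside, 48 mm tall. Origin: centre of its underside.
Mind the look-alikes: they are no part of the job. Leave any turquoise look-alike of the part that bears outer_mid alone.

How it is judged:
By the outcome, as a careful person would: the job done as asked, in the order asked, and still so for the second after the job is handed in, while the arm keeps its last pose, push and grip.
It also fails if it takes over 72 s, if anything falls off the work surface, if the arm or the gripper's body presses on something with over 40 N, if the wrist force passes 120 N, or if a joint passes its speed limit or range.

### The arm

A 7-joint arm with a two-finger parallel gripper is mounted at the origin on the work surface. World frame = base frame: x ahead of the robot, y to its left, z up, the work surface at z = 0. Lengths are in m, angles in degrees, forces in N, time in s.
With the tool pointing down it reaches from about 0.35 to 0.775 m from the base axis. Payload 3.1 kg.
Tool frame: the origin (TCP) lies on the centre line of the jaws, within the pads' length; the fingertips stand 17 mm ahead of it and the grasp point (between the pads) lies 2 mm behind it (robot.tip_reach is the distance from the TCP to the fingertips, in m); z points along the fingers, y is the line along which they close (so a half turn about z gives the same grasp; the last joint's range is limited). The gripper opens to 85 mm and grips with 20 to 120 N. Pads are 22 mm wide; open, the fingers measure 114 mm over their backs; the gripper's body (76 mm by 85 mm) begins 54 mm behind the grasp point. The pads swing forward as they close: fully open they stand 13 mm farther back than shut.
Start: joints at [65.105, 17.813, 0.802, 86.603, -0.252, 75.585, -1.558], TCP at [0.211, -0.508, 0.248] pointing down, gripper open.
Joint ranges: [-154.91, 154.91], [-16.99, 109.72], [-72.82, 74.43], [7.12, 147.25], [-82.49, 262.49], [11.32, 116.49], [-174.64, 174.64]. Speed limits (degrees/s): [159.86, 159.86, 180, 180, 180, 180, 180].

### API

Orientations are given as [roll, pitch, yaw] about the fixed x, y, z axes, in that order (R = Rz(yaw) Ry(pitch) Rx(roll)).
In Python, from station import robot, fingers, vision, workorder, recognise gives the robot as it stands. Calls block until the motion is done:
- robot.move_to(position, orientation): joint-space move of the TCP to a pose.
- robot.line_to(position, orientation=None, velocity=0.15, f_stop=None): straight line of the TCP; orientation=None keeps the orientation; velocity is the mean speed in m/s. With f_stop (N) it stops when the force on the tool has changed by that much, and returns True; else False.
- robot.move_j(angles): joint-space move.
- fingers.gripper_to(opening, force=None): opening from 0.0 (shut) to 1.0 (fully open); force is the grip in N (None keeps the last); returns when the fingers have stopped.
- robot.pause(seconds).
- robot.inverse_kinematics(position, orientation): joint angles nearest the present ones, or None.
- vision.grab_frame(name): name is "scene" or "side" or "wrist"; returns the picture (480x640x3 uint8, red, green, blue); there is no depth.
- vision.calibration(name): a dict with "mtx" (3x3 intrinsics, pixels), "extrinsics" (4x4, takes a point from world to camera coordinates); the wrist camera has in their place "T_tool_cam" (4x4, takes a point from camera to tool coordinates, whose origin is the TCP and whose axes are the flange's). Camera axes: x right, y up, looking along -z (the intrinsics and any distortion apply to the point x, -y, -z); pixel columns grow to the right and rows downward; lengths in m; the calibration is good to about 2 mm. A picture is of the moment at which its call begins: read the wrist's pose just before it. calibration takes no time and is no camera call.
A pose or a line that the arm cannot do raises robot.PlanningError and nothing moves.
- workorder.close_job(): hands the job in; it is judged then, once.
Trained networks look in the newest picture that a camera, given by its name, has taken for a name from the list of things; names that differ only in an ending like _2 or _b are one class to them, and where a whole thing is asked for, a point or a joint stands for the part that bears it (a point fixed in the world has none). Each returns a list of dicts, best first, with "p" (0 to 1); they miss things now and then, are a little off and sometimes report something else, mostly with a low value. They report only what shows in the picture. A call takes as long as a camera call. They do not tell look-alikes from the thing itself.
- recognise(label, camera): "rect" ([centre column, centre row, width, height] in pixels, round what is visible of it).
Readings, each from a call of its own:
- robot.current_time_s(): time.
- robot.current_joint_positions(): joint angles.
- robot.current_dq(): joint speeds.
- robot.current_joint_torque(): joint torques, N m.
- robot.current_tool_pos(): TCP position.
- robot.current_eef_rot(): TCP orientation.
- robot.current_contact_force(): force on the tool from outside, world axes, zero at the start.
- robot.current_torque(): the same for the moment, N m.
- robot.current_finger_gap(): opening from 0.0 (shut) to 1.0 (fully open).
- robot.current_gripper_force(): force on a finger pad.
Only numpy, scipy, OpenCV 4.12 (cv2) and the standard library are available. Lean on these libraries where they do the work, as an engineer would, in place of code of your own. Each camera call takes 0.05 s, during which the arm holds its last target. There are 200 camera calls.

## Working session

There is one attempt and no reset: what is moved stays moved. The work goes in short steps, each a Python script; the robot and the scene stay as the last script left them, time stands still between calls to the robot, and variables do not carry over. Pictures are saved under pics/ and viewed, at most 10 in all, crops included, and the job is handed in when it is done.

```bash
ls; mkdir -p pics
cat > h.py <<'E'
import numpy as np, cv2
from station import robot, fingers, vision, workorder, recognise
from scipy.spatial.transform import Rotation as R
def cam(name):
    """K, T_world->cam for a camera"""
    c=vision.calibration(name)
    if name!='wrist': return c, np.array(c['mtx']), np.array(c['extrinsics'])
    T=np.eye(4); T[:3,:3]=R.from_euler('xyz',robot.current_eef_rot(),degrees=True).as_matrix(); T[:3,3]=robot.current_tool_pos()
    return c, np.array(c['mtx']), np.linalg.inv(T@np.array(c['T_tool_cam']))
def P(K,T): return K@np.diag([1,-1,-1])@T[:3]
def proj(p,K,T):
    q=P(K,T)@np.append(p,1); return q[:2]/q[2]
def tri(obs):
    """obs: list of (uv,K,T)"""
    A=[]
    for uv,K,T in obs:
        M=P(K,T); s=np.linalg.norm(M[2,:3])
        A+= [(uv[0]*M[2]-M[0])/s,(uv[1]*M[2]-M[1])/s]
    X=np.linalg.svd(np.array(A))[2][-1]; return X[:3]/X[3]
def ray(uv,K,T,z):
    M=P(K,T); A=[uv[0]*M[2]-M[0],uv[1]*M[2]-M[1]]; A=np.array(A)
    return np.append(np.linalg.solve(A[:,:2],-A[:,2]*z-A[:,3]),z)
def shot(name,fn=None):
    c,K,T=cam(name); im=vision.grab_frame(name)
    if fn: cv2.imwrite('pics/'+fn,im[:,:,::-1])
    return im,K,T
E
cat > a.py <<'E'
from h import *
np.set_printoptions(precision=4,suppress=True)
for n in ['scene','side','wrist']:
    im,K,T=shot(n,n+'0.png'); print(n,vision.calibration(n).keys(),K.tolist(),'campos',np.linalg.inv(T)[:3,3])
    if n!='wrist':
        for l in ['jar_mid','inner_mid','outer_mid','knob_top','collar_mid','ring_floor','beaker','plates','carton','tape_roll']:
            print(l,[(np.round(d['rect']).astype(int).tolist(),round(d['p'],2)) for d in recognise(l,n)[:4]])
print(robot.current_eef_rot(),robot.current_time_s(),vision.calibration('wrist'))
a=cv2.imread('pics/scene0.png');b=cv2.imread('pics/side0.png')
E
python3 a.py
```

```text
pics
scene dict_keys(['mtx', 'extrinsics']) [[524.3107874005005, 0.0, 306.3831435638552], [0.0, 524.3107874005005, 235.1743418920352], [0.0, 0.0, 1.0]] campos [1.1428 0.1978 0.9096]
jar_mid [([408, 249, 34, 49], 0.9)]
inner_mid []
outer_mid [([223, 180, 31, 30], 0.81), ([139, 291, 88, 84], 0.61), ([490, 268, 54, 48], 0.38)]
knob_top [([199, 207, 10, 18], 0.51)]
collar_mid [([203, 219, 31, 30], 0.67), ([223, 180, 30, 25], 0.61)]
ring_floor [([274, 229, 71, 62], 0.65)]
beaker [([391, 329, 45, 64], 0.83)]
plates [([137, 293, 90, 84], 0.79)]
carton [([242, 337, 91, 79], 0.74)]
tape_roll [([490, 268, 52, 46], 0.97)]
side dict_keys(['mtx', 'extrinsics']) [[442.8274044645873, 0.0, 322.32618508773095], [0.0, 442.8274044645873, 237.93422203093138], [0.0, 0.0, 1.0]] campos [0.5442 0.8913 0.6559]
jar_mid [([348, 310, 32, 49], 0.9)]
inner_mid [([352, 206, 26, 20], 0.64), ([352, 194, 9, 17], 0.43), ([254, 296, 38, 62], 0.39)]
outer_mid [([353, 206, 23, 18], 0.85), ([396, 208, 25, 21], 0.76), ([347, 311, 28, 50], 0.23)]
knob_top []
collar_mid [([395, 207, 24, 25], 0.79), ([350, 207, 22, 23], 0.61), ([354, 193, 4, 12], 0.44)]
ring_floor [([351, 210, 22, 21], 0.59), ([354, 242, 53, 39], 0.56)]
beaker [([253, 294, 36, 62], 0.74)]
plates [([283, 191, 53, 40], 0.91)]
carton [([249, 232, 48, 58], 0.8)]
tape_roll [([352, 381, 48, 58], 0.64)]
wrist dict_keys(['mtx', 'T_tool_cam']) [[346.2381407893, 0.0, 318.9404124352029], [0.0, 346.2381407893, 240.7190187750351], [0.0, 0.0, 1.0]] campos [ 0.2757 -0.4803  0.3743]
[179.999    0.0006  22.5079] 1.15 {'mtx': array([[346.2381,   0.    , 318.9404],
       [  0.    , 346.2381, 240.719 ],
       [  0.    ,   0.    ,   1.    ]]), 'T_tool_cam': array([[ 0.0012,  0.9608,  0.2771,  0.0708],
       [ 1.    , -0.0007, -0.0017, -0.0008],
       [-0.0014,  0.2771, -0.9608, -0.1261],
       [ 0.    ,  0.    ,  0.    ,  1.    ]])}
```

View pics/scene0.png

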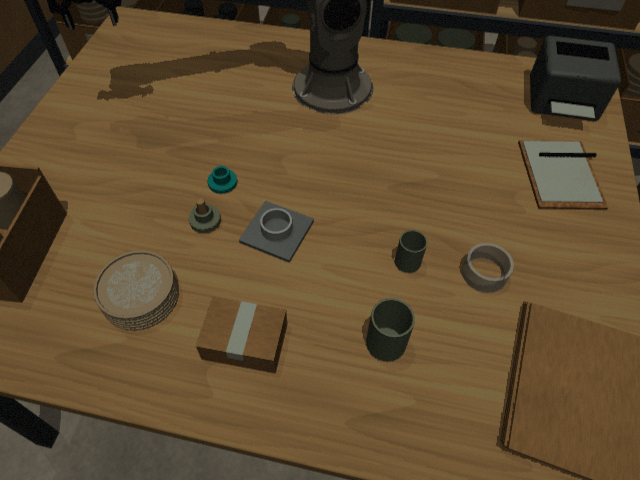

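View pics/side0.png

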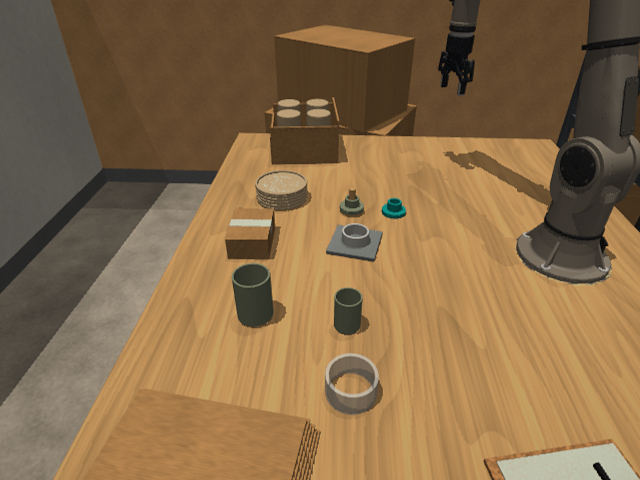

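The scene view shows the jar at (409,251), the ring at (276,222), the nested lids at (204,214) with their knob top at about (202,201), and the turquoise decoy at (222,180). The side view shows the jar at (348,311), the ring at (355,237), the lids at (352,204) and the decoy at (394,208).

```bash
cat > b.py <<'E'
from h import *
np.set_printoptions(precision=4,suppress=True)
cs=cam('scene')[1:];cd=cam('side')[1:]
for n,a,b in [('jar',(408.5,251),(348,311)),('ringtop',(276.5,218),(355.5,232)),('knobtop',(202,201),(352,188)),('disc',(204.5,218),(352,209)),('decoy',(222,181),(394,208)),('plates',(137,292),(283,191)),('carton',(243,335),(250,233)),('beaker',(390,329),(253,295)),('tape',(488,268),(352,382))]:
    print(n,tri([(a,*cs),(b,*cd)]))
for p in ([0.5,0.05,0.25],[.5,-.2,.25]):
  for y in (0,45,90,-45,-90,180):
    print(p,y,robot.inverse_kinematics(p,[180,0,y]))
E
python3 b.py
```

```text
jar [0.5225 0.2586 0.0396]
ringtop [ 0.502  -0.0194  0.0419]
knobtop [ 0.5142 -0.1741  0.0771]
disc [ 0.5093 -0.182   0.0083]
decoy [ 0.3961 -0.1794  0.0118]
plates [ 0.7159 -0.2477  0.0199]
carton [ 0.7666 -0.0141  0.0314]
beaker [0.7111 0.2436 0.0599]
tape [0.5178 0.4169 0.0264]
[0.5, 0.05, 0.25] 0 [  23.0069   15.7629  -38.1806   92.5341   10.0033   75.1741 -106.6958]
[0.5, 0.05, 0.25] 45 [ 25.3995  16.3809 -41.4134  92.4559  11.1161  75.3791 -62.6788]
[0.5, 0.05, 0.25] 90 [ 27.0144  16.8485 -43.6401  92.4043  11.9216  75.5389 -18.3899]
[0.5, 0.05, 0.25] -45 [  18.8588   14.8657  -32.7247   92.674     8.2597   74.8891 -150.1524]
[0.5, 0.05, 0.25] -90 [ 38.6519  22.2541 -61.5896  92.0645  19.9352  77.6777 154.5308]
[0.5, 0.05, 0.25] 180 [ 29.1491  17.5401 -46.6495  92.3377  13.066   75.7827  70.6002]
[0.5, -0.2, 0.25] 0 [ 29.939   17.0468 -12.9005  87.8168   3.875   75.5742 -73.3792]
[0.5, -0.2, 0.25] 45 [ 33.1387  17.3939 -17.1075  87.6891   5.2067  75.6998 -29.5187]
[0.5, -0.2, 0.25] 90 [ 38.4419  18.1578 -24.1928  87.481    7.5638  75.982   13.4823]
[0.5, -0.2, 0.25] -45 [  25.6804   16.7016   -7.3554   87.9884    2.1784   75.45   -116.9153]
[0.5, -0.2, 0.25] -90 [  21.3142   16.475    -1.711    88.1651    0.5014   75.3674 -160.4532]
[0.5, -0.2, 0.25] 180 [ 45.4774  19.6255 -33.9261  87.2142  11.1129  76.5508 100.505 ]
```

```bash
cat > c.py <<'E'
from h import *
import pickle
np.set_printoptions(precision=4,suppress=True)
out=[];mont=[]
for n,p,labs in [('lid',(.51,-.178,.085),['knob_top','collar_mid','outer_mid']),('ring',(.502,-.02,.042),['ring_floor']),('jar',(.5225,.2586,.08),['jar_mid'])]:
    for k,dy in enumerate((-.04,.04)):
        q=[p[0],p[1]+dy,p[2]+.13]
        (robot.line_to if k else robot.move_to)(q,[180,0,0])
        im,K,T=shot('wrist',f'{n}{k}.png')
        c=proj(p,K,T); print(n,k,'tcp',robot.current_tool_pos(),'pred',c)
        for l in labs: print('  ',l,[(np.round(d['rect'],1).tolist(),round(d['p'],2)) for d in recognise(l,'wrist')[:3]])
        out.append((n,k,K,T)); x,y=np.clip(c.astype(int),(133,150),(506,330)); print('   crop origin',x-133,y-150)
        mont.append(im[y-150:y+150,x-133:x+133])
pickle.dump(out,open('views.pkl','wb'))
m=np.vstack([np.hstack(mont[0::2]),np.hstack(mont[1::2])]); cv2.imwrite('pics/mont.png',m[:,:,::-1]); print(robot.current_time_s())
E
python3 c.py
```

```text
lid 0 tcp [ 0.5093 -0.22    0.2151] pred [264.827  235.8546]
   knob_top [([276.7, 223.9, 30.0, 34.2], 0.81)]
   collar_mid [([280.3, 212.8, 73.2, 71.6], 0.92), ([281.6, 321.0, 64.2, 64.2], 0.82)]
   outer_mid [([279.1, 215.0, 71.7, 71.8], 0.64), ([283.4, 322.6, 63.3, 65.1], 0.59)]
   crop origin 131 85
lid 1 tcp [ 0.5098 -0.1399  0.215 ] pred [369.747  236.4781]
   knob_top [([367.2, 224.8, 33.9, 36.5], 0.97)]
   collar_mid [([359.3, 320.2, 59.8, 63.0], 0.98), ([365.1, 212.7, 67.8, 68.8], 0.94)]
   outer_mid [([358.0, 323.4, 63.3, 61.7], 0.91), ([365.4, 215.6, 75.9, 69.8], 0.9)]
   crop origin 236 86
ring 0 tcp [ 0.5022 -0.0608  0.172 ] pred [268.2504 236.0052]
   ring_floor [([280.3, 216.7, 164.6, 164.8], 0.58)]
   crop origin 135 86
ring 1 tcp [0.5022 0.0179 0.172 ] pred [369.2762 236.9596]
   ring_floor [([371.0, 217.6, 171.6, 158.8], 0.7)]
   crop origin 236 86
jar 0 tcp [0.5233 0.2148 0.2093] pred [262.8724 237.7411]
   jar_mid [([261.4, 230.0, 79.4, 80.8], 0.67)]
   crop origin 129 87
jar 1 tcp [0.5232 0.2965 0.2098] pred [369.3302 237.3322]
   jar_mid [([364.1, 228.4, 75.1, 81.9], 0.76)]
   crop origin 236 87
6.8167
```

View pics/mont.png

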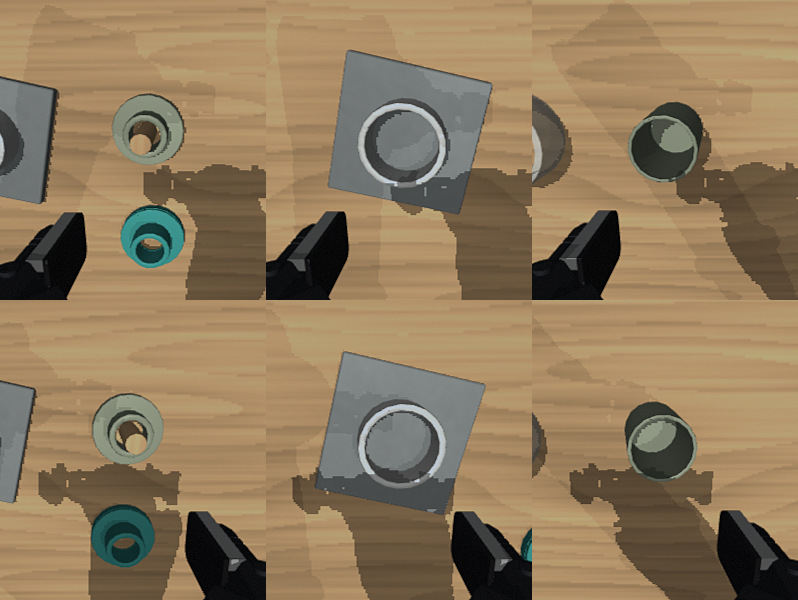

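The montage shows the lids with the knob top at about (271,229)/(370,229), the ring's top centre at about (271.5,230.5)/(372,232.5) and the jar's rim centre at about (261,236)/(366,234). The decoy sits below the lids. I'll triangulate and overlay the predicted circles to check.

```bash
cat > d.py <<'E'
from h import *
import pickle
np.set_printoptions(precision=4,suppress=True)
V={(n,k):(K,T) for n,k,K,T in pickle.load(open('views.pkl','rb'))}
obs={'lid':((271.5,229.5),(370,229)),'ring':((271.5,230.5),(372,232.5)),'jar':((261,236),(366,234))}
circ={'lid':[(0,.009),(-.028,.020),(-.052,.034)],'ring':[(0,.034),(0,.0285)],'jar':[(0,.027),(0,.024)]}
rows=[[],[]]
for n in obs:
    X=tri([(obs[n][k],*V[n,k]) for k in (0,1)]); print(n,X)
    for k in (0,1):
        im=cv2.imread(f'pics/{n}{k}.png'); c=np.array(obs[n][k]).astype(int); o=c-(53,60)
        z=cv2.resize(im[o[1]:o[1]+120,o[0]:o[0]+106],(318*5//6,300),interpolation=cv2.INTER_CUBIC); s=2.5
        for dz,r in circ[n]:
            t=np.linspace(0,2*np.pi,40)
            pts=np.array([proj(X+[r*np.cos(a),r*np.sin(a),dz],*V[n,k]) for a in t])
            cv2.polylines(z,[np.int32(((pts-o+.5)*s-.5)*8)],True,(0,0,255),1,cv2.LINE_AA,3)
        rows[k].append(z)
cv2.imwrite('pics/ov.png',np.vstack([np.hstack(r) for r in rows]))
E
python3 d.py
```

```text
lid [ 0.5109 -0.1808  0.0668]
ring [ 0.5054 -0.0223  0.0397]
jar [0.5234 0.2606 0.0759]
```

View pics/ov.png

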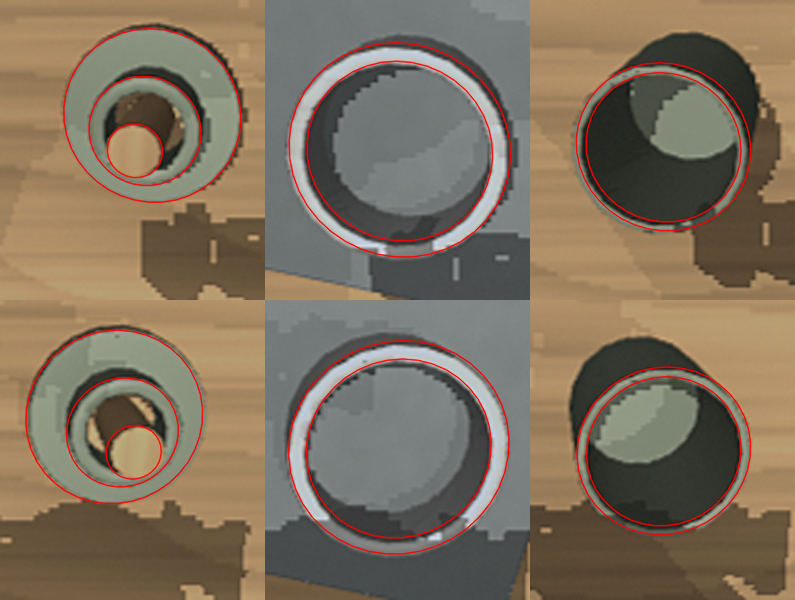

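The overlaid circles match the lids, the ring and the jar rim to within about a pixel. Next I'll grasp the jar.

```bash
cat > e.py <<'E'
from h import *
np.set_printoptions(precision=4,suppress=True)
D=[180,0,0]; x,y=.5240,.2606
robot.move_to([x,y,.14],D)
print(robot.line_to([x,y,.057],velocity=.1,f_stop=8), robot.current_tool_pos())
fingers.gripper_to(0,30); g0=robot.current_finger_gap()
print('gap',g0,robot.current_gripper_force(),robot.current_tool_pos())
robot.line_to([x,y,.16],velocity=.12)
robot.move_to([.5055,-.0223,.16],D); robot.pause(.3)
im,K,T=shot('wrist','held.png'); print(robot.current_finger_gap(),robot.current_tool_pos(),robot.current_contact_force())
tcp=np.array(robot.current_tool_pos())
print('rim pred',proj(tcp+[0,0,.023],K,T),'ring pred',proj([.5055,-.0223,.042],K,T), robot.current_time_s())
t=np.linspace(0,2*np.pi,60)
im=im.copy()
for c,r in ((tcp+[0,0,.023],.027),([.5054,-.0223,.0397],.034)):
    pts=np.array([proj(np.add(c,[r*np.cos(a),r*np.sin(a),0]),K,T) for a in t]); cv2.polylines(im,[np.int32(pts*8)],True,(255,0,0),1,cv2.LINE_AA,3)
cv2.imwrite('pics/held_ov.png',im[:,:,::-1])
E
python3 e.py
```

```text
False [0.5246 0.2612 0.0578]
gap 0.6304701672162745 32.06527166068554 [0.5246 0.261  0.0579]
0.6275459489570061 [ 0.5057 -0.0213  0.16  ] [ 1.7084 -1.1246 -1.0626]
rim pred [321.7427 355.4394] ring pred [321.4142 241.3756] 11.0667
```

View pics/held_ov.png

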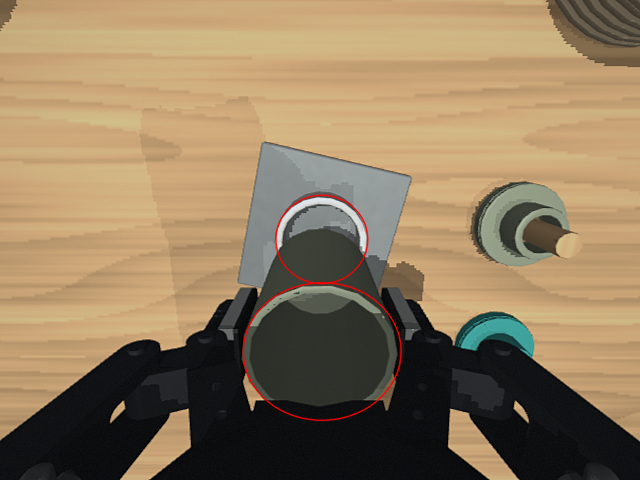

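The picture shows the held jar's rim on its predicted circle at (322,350), and the ring on its predicted circle at (322,240). I'll lower the jar in.

```bash
cat > f.py <<'E'
from h import *
np.set_printoptions(precision=4,suppress=True)
x,y=.5057,-.0223
def st(s): print(s,np.array(robot.current_tool_pos()),np.array(robot.current_contact_force()),round(robot.current_time_s(),2))
robot.line_to([x,y,.115],velocity=.1); st('above')
r=robot.line_to([x,y,.066],velocity=.03,f_stop=8); st(f'down {r}')
E
python3 f.py
```

```text
above [ 0.506  -0.0222  0.1152] [ 0.275  -0.4583 -2.0263] 11.67
down True [ 0.5055 -0.0223  0.0698] [-1.2304 -0.1916  5.6019] 13.03
```

```bash
cat > g.py <<'E'
from h import *
np.set_printoptions(precision=4,suppress=True)
def st(s): print(s,np.array(robot.current_tool_pos()),np.array(robot.current_contact_force()),round(robot.current_time_s(),2))
fingers.gripper_to(1.0); 
p=robot.current_tool_pos(); robot.line_to([.5057,-.0223,.20],velocity=.12); robot.move_to([.5057,-.0223,.222],[180,0,0]); robot.pause(.2)
im,K,T=shot('wrist','placed.png'); st('look')
print('rim pred',proj([.5057,-.0223,.092],K,T),[(d['rect'],d['p']) for d in recognise('jar_mid','wrist')[:2]])
t=np.linspace(0,2*np.pi,60); im=im.copy()
pts=np.array([proj([.5057+.027*np.cos(a),-.0223+.027*np.sin(a),.092],K,T) for a in t]); cv2.polylines(im,[np.int32(pts*8)],True,(255,0,0),1,cv2.LINE_AA,3)
o=proj([.5057,-.0223,.092],K,T).astype(int)-100
cv2.imwrite('pics/placed_ov.png',cv2.resize(im[o[1]:o[1]+200,o[0]:o[0]+200,::-1],(400,400)))
# lids
x,y=.5120,-.1808
robot.move_to([x,y,.15],[180,0,0]); fingers.gripper_to(.5)
r=robot.line_to([x,y,.066],velocity=.08,f_stop=6); st(f'at knob {r}')
E
python3 g.py
```

```text
look [ 0.5051 -0.0224  0.221 ] [-0.4197 -0.5563 -0.5276] 15.19
rim pred [319.5061 235.8204] [([317.9, 229.8, 72.6, 76.1], 0.81)]
at knob False [ 0.5126 -0.181   0.0666] [0.3913 0.3939 0.2491] 17.67
```

View pics/placed_ov.png

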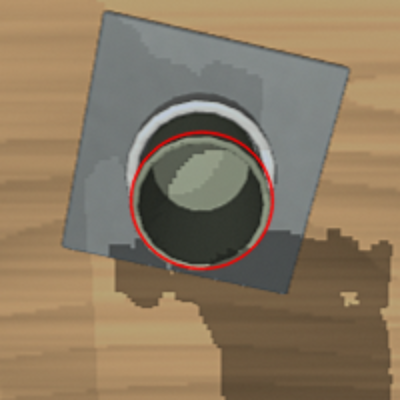

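The jar stands in the ring with its rim on the predicted circle. Now I'll grip the knob and carry the lids over.

```bash
cat > i.py <<'E'
from h import *
np.set_printoptions(precision=4,suppress=True)
def st(s): print(s,np.array(robot.current_tool_pos()),np.array(robot.current_contact_force()),robot.current_finger_gap(),round(robot.current_time_s(),2))
fingers.gripper_to(0,45); st('grip'); 
robot.line_to([.512,-.1808,.09],velocity=.04); st('lift')
robot.line_to([.512,-.1808,.20],velocity=.1)
robot.line_to([.5055,-.0223,.20],velocity=.12); robot.pause(.3); st('hover')
im,K,T=shot('wrist'); im=im.copy(); t=np.linspace(0,2*np.pi,60); tcp=np.array(robot.current_tool_pos())
for c,r in ((tcp+[0,0,.0064],.009),(tcp-[0,0,.0456],.034),([.5055,-.0223,.092],.027)):
    pts=np.array([proj(np.add(c,[r*np.cos(a),r*np.sin(a),0]),K,T) for a in t]); cv2.polylines(im,[np.int32(pts*8)],True,(255,0,0),1,cv2.LINE_AA,3)
cv2.imwrite('pics/hover.png',im[:,:,::-1])
cv2.imwrite('pics/side1.png',vision.grab_frame('side')[120:300,240:480,::-1])
a=cv2.imread('pics/hover.png'); b=cv2.resize(cv2.imread('pics/side1.png'),(480,360)); 
m=np.zeros((480,800,3),np.uint8); m[:360,:400]=b[:,:400]; m[:,400:]=a[:,120:520]; cv2.imwrite('pics/hov.png',m)
E
python3 i.py
```

```text
grip [ 0.5125 -0.1811  0.0666] [ 0.5823 -0.085   2.5497] 0.19309250650640472 18.02
lift [ 0.5118 -0.1808  0.0899] [-0.4924  0.087  -2.4816] 0.1944854127660913 18.77
hover [ 0.5055 -0.0227  0.2   ] [ 0.6399 -0.6685 -0.8722] 0.19263227848025125 21.79
```

View pics/hov.png

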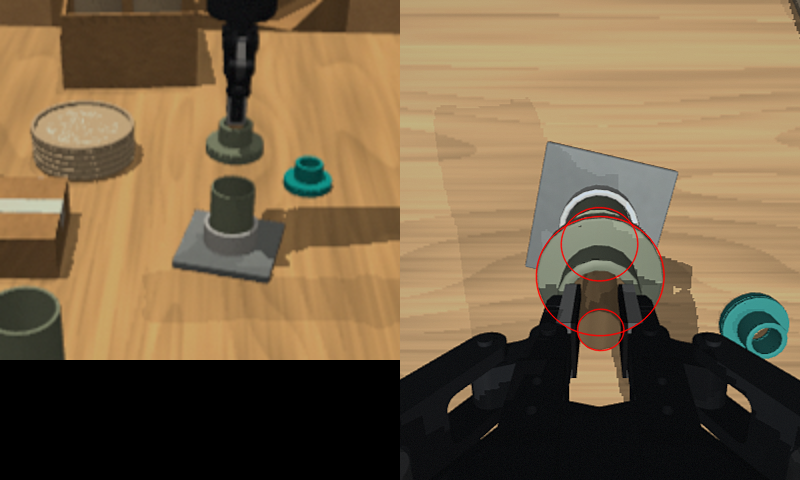

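The lids hang level and on the jar's axis, with the decoy well to the side. I'll lower them gently.

```bash
cat > j.py <<'E'
from h import *
np.set_printoptions(precision=4,suppress=True)
def st(s): print(s,np.array(robot.current_tool_pos()),np.array(robot.current_contact_force()),robot.current_finger_gap(),round(robot.current_time_s(),2))
robot.line_to([.5055,-.0223,.168],velocity=.08)
r=robot.line_to([.5055,-.0223,.144],velocity=.015,f_stop=5); st(f'down {r}')
E
python3 j.py
```

```text
down True [ 0.5055 -0.0223  0.1466] [-0.4963 -0.3543  5.2894] 0.18865173151335216 23.74
```

```bash
cat > k.py <<'E'
from h import *
np.set_printoptions(precision=4,suppress=True)
def st(s): print(s,np.array(robot.current_tool_pos()),np.array(robot.current_contact_force()),robot.current_finger_gap(),round(robot.current_time_s(),2))
fingers.gripper_to(.6); robot.line_to([.5055,-.0223,.18],velocity=.06); robot.line_to([.5055,-.0223,.27],velocity=.12); robot.pause(.3); st('up')
im,K,T=shot('wrist'); im=im.copy(); t=np.linspace(0,2*np.pi,60); c=np.array([.5055,-.0223,0])
for z,r in ((.153,.009),(.125,.02),(.101,.034)):
    pts=np.array([proj(c+[r*np.cos(a),r*np.sin(a),z],K,T) for a in t]); cv2.polylines(im,[np.int32(pts*8)],True,(255,0,0),1,cv2.LINE_AA,3)
o=proj(c+[0,0,.12],K,T).astype(int)-70
b=cv2.resize(vision.grab_frame('side')[150:270,290:430],(466,400))
cv2.imwrite('pics/seat.png',np.hstack([b[:,:400],cv2.resize(im[o[1]:o[1]+140,o[0]:o[0]+140],(400,400))])[:,:,::-1])
E
python3 k.py
```

```text
up [ 0.5052 -0.0223  0.2694] [ 0.4719 -0.3027  0.4357] 0.6050103589120277 26.1
```

View pics/seat.png

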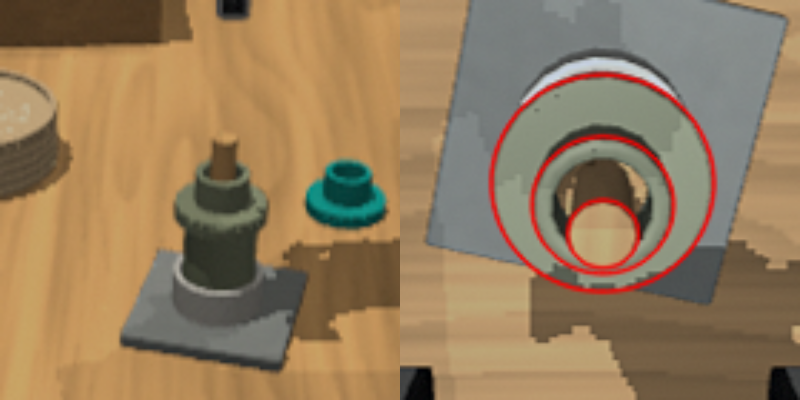

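The lids are seated level on the jar, with all three circles matching. Next I'll take the collar and lift the outer lid.

```bash
cat > l.py <<'E'
from h import *
np.set_printoptions(precision=4,suppress=True)
def st(s): print(s,np.array(robot.current_tool_pos()),np.array(robot.current_contact_force()),robot.current_finger_gap(),robot.current_gripper_force(),round(robot.current_time_s(),2))
x,y=.5055,-.0223
robot.line_to([x,y,.16],velocity=.1)
r=robot.line_to([x,y,.1175],velocity=.03,f_stop=4); st(f'down {r}')
fingers.gripper_to(0,35); st('grip')
robot.line_to([x,y,.1275],velocity=.02); st('lift1')
robot.line_to([x,y,.228],velocity=.06); robot.pause(.5); st('up')
im,K,T=shot('side'); 
cv2.imwrite('pics/end.png',np.hstack([cv2.resize(im[110:270,290:430],(350,400)),cv2.resize(shot('wrist')[0],(450,400))])[:,:,::-1])
E
python3 l.py
```

```text
down False [ 0.5057 -0.0223  0.1177] [-0.5524 -0.2149 -0.2275] 0.598179107047414 0.0 29.02
grip [ 0.506  -0.0224  0.118 ] [ 1.161  -0.1824  2.0357] 0.45583685500402754 35.38772854954004 29.27
lift1 [ 0.5054 -0.0223  0.1275] [-0.3027 -0.2158 -1.2305] 0.45995445920326944 35.21743423305452 29.93
up [ 0.5055 -0.0223  0.228 ] [-0.4369  0.0337 -1.3991] 0.4564531723061056 35.22309358231723 32.25
```

View pics/end.png

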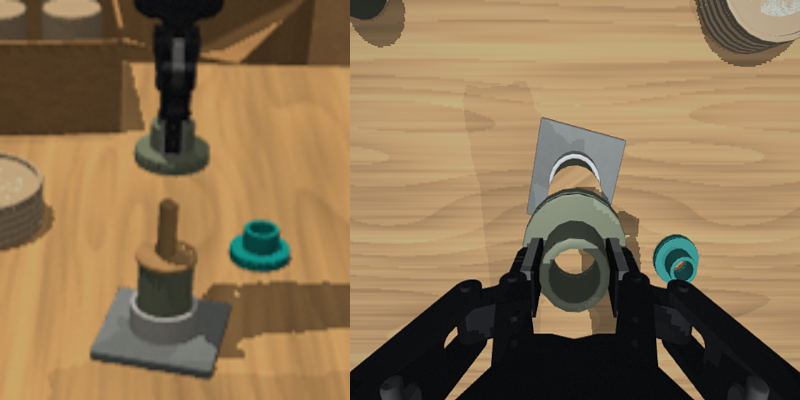

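The outer lid is held level about 45 mm above the knob, and the inner lid is still seated on the jar. I'll hand the job in.

```bash
python3 -c "
from station import *
from station import workorder
print(workorder.close_job())"
```

```text
the job is handed in; nothing more can be done
None
```

The job is handed in: the jar stands in the ring with the inner lid seated on it, and the gripper is holding the outer lid level above it, its lower edge about 45 mm over the knob's top by calculation from the lift, at about 32 s of the 72 s allowed.

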